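Feel for the release groove and tip up the downdraft sanding table's top

TASK

Open the sanding table so that its chip tray can be emptied: with a fingertip touch the green cap at the left-hand end of the front retaining strip, run the fingertip along the top of the strip to the right, keeping in touch, until it drops into the hidden release groove, then press down inside the groove until the slotted top has tipped up fully, and take the hand away with the top still up. Do not touch the slotted top itself behind the strip, do not lift anything, and leave the loose things where they are.

Things in the scene. Friction and masses are not known exactly. Their poses are not given: they have to be found in the camera images.
- sander: Green downdraft sanding table, fixed to the bench: 540 wide (its y) x 320 deep (x) x 110 mm high. Origin: centre of its underside; x to the rear, away from the robot, y to the left as the robot sees it, z up. A dark steel retaining strip runs along its front between two green caps; behind it lies the slotted aluminium top, 8 mm lower than the strip's top.
- left_cap: Green cap at the strip's left-hand end, fixed: y = +170 to +270 mm, x = -166 to -100 mm in the sanding table's frame, its top 0.5 mm above the strip's top. Origin and axes are those of sander, not the cap's middle.
- retainer: Rigid retaining strip with its right cap; origin and axes as sander, telling nothing of the groove. Top 110 mm above the bench, 6 mm thick, x = -163 to -100 mm, a lip turned down in front. The groove, one notch 46 mm long (y) and open to the front, reaches back to x = -118 mm. It differs from strip to strip: its centre is 150 to 250 mm right of strip_left. Room for two closed fingers.
- strip_left (a point): Point on the strip's top at its left-hand visible end, at the cap, 21 mm behind the strip's front edge. Axes as sander. The line from here to strip_right runs through the middle of the groove's depth (front to back).
- strip_right (a point): The same at the strip's right-hand visible end, 340 mm from strip_left.
- tilt_top (a joint): Tilt of the slotted top in rad: 0 flat, 0.36 fully up at its stop. Its grey tail lies in the groove, 8 mm below the strip's top; pressing it with 6 to 15 N raises the top. At the stop the tail slopes: it is 24 mm below the strip's top at the groove's middle, 16 mm at its rear end, where a blunt fingertip bears. A stiff hinge keeps the top where it is left.
- panel: The slotted aluminium top behind the strip, 222 x 332 x 5 mm, not to be touched. Origin on its axle under the strip's rear edge, 97 mm in front of the table's centre and 99.5 mm above the bench; x to the rear, z up when flat.
- sanding_block: Cork sanding block with a red base, 90 x 55 x 30 mm, on the left housing of the sanding table. Origin: centre of its underside. Leave it.
- blade_jar: Glass jar with a steel lid, 56 mm across, 85 mm high, on the right housing of the sanding table. Origin: centre of its underside. Leave it.
- glue_bottle: White glue bottle with an orange cap, 60 mm across, 170 mm high, standing on the bench to the right. Origin: centre of its underside. Leave it.
- puzzle_board: Wooden inlay puzzle tray, 150 x 130 x 18 mm, lying on the bench left of the sanding table. Origin: centre of its underside. Leave it.
- mallet: Wooden mallet, 280 mm long, head 65 x 115 x 55 mm, lying on the bench right of the sanding table. Leave it.
- brush: Bench brush, 220 mm long, lying on the bench between the robot and the sanding table. Leave it.
- pencil_mug: Blue mug, 80 mm across, 95 mm high, on the bench between the robot and the sanding table. Origin: centre of its underside. Leave it.

How it is judged:
By the outcome, as a careful person would: the job done as asked, in the order asked, and still so for the second after the job is handed in, with the robot touching nothing.
It also fails if it takes over 67 s, if anything falls off the work surface, if the arm or the gripper's body presses on something with over 40 N, if the wrist force passes 120 N, or if a joint passes its speed limit or range.

ROBOT

A 6-joint arm with a two-finger parallel gripper is mounted at the origin on the work surface. World frame = base frame: x ahead of the robot, y to its left, z up, the work surface at z = 0. Lengths are in m, angles in rad, forces in N, time in s.
With the tool pointing down it reaches from about 0.25 to 0.85 m from the base axis. Payload 12.5 kg.
Tool frame: the origin (TCP) lies between the finger pads; the fingertips stand 8 mm ahead of it and the grasp point (between the pads) lies 11 mm behind it; y points along the fingers, z is the direction in which the jaws open and shut, and the axes are right-handed (so a half turn about y gives the same grasp; the last joint's range is limited). The gripper opens to 93 mm and grips with 3 to 60 N. Pads are 15 mm wide; open, the fingers measure 128 mm over their backs; the gripper's body (75 mm by 188 mm) begins 65 mm behind the grasp point.
Start: joints at [1.119, 0.351, 1.652, -0, 1.139, -0.085], TCP at [0.197, 0.513, 0.227] pointing down, gripper open.
Joint ranges: [-2.75, 2.75], [-0.79, 2.1], [0.01, 2.65], [-1.57, 4.71], [0.07, 3.14], [-2.87, 2.87]. Speed limits (rad/s): [2.22, 2.22, 2.79, 3.14, 3.14, 3.14].

INTERFACE

Orientations are given as a unit quaternion [w, x, y, z].
In Python, from rig import ctrl, viewer, sign_off gives the robot as it stands.
- The arm moves only by the shell command python3 -m creep 'ROWS' [FORCE]. ROWS is a JSON object of lists of equal length, an entry for each row: "delta_rot": the turn, a rotation vector about the tool's x, y, z in rad, a list of three; "translation": the shift along the tool's x, y, z in cm, a list of three; "fingers": the gripper's target within -1 to 1 (shut at 1, half-way at 0, fully open at -1). In form: {"delta_rot": [[wx, wy, wz], ...], "translation": [[x, y, z], ...], "fingers": [fingers, ...]}. A call has exactly 10 rows; each row is the pose to reach, as a shift and turn from the pose commanded when the call began, along the tool's axes at that moment; what a row does not reach only later rows make up. A row lasts 1/10 s, in which the tool goes at most 50 mm and 8.59 degrees, less where a joint would pass 70% of its speed; a pose out of reach is approached as far as the arm can. A call with a gripper value outside its range is refused whole. The fingers move at their own pace and stop on an object; FORCE is the grip in N (left out, the last holds). Time passes only in rows, so rows that repeat a pose let the fingers close, or fill a call up. It gives the time, the measured TCP pose, the force and the opening at its end, in the units of the state.
- ctrl.get_obs(): the state, without advancing time (a new reading comes with each control period).
- viewer.grab_frame(name): name is "scene" or "top" or "wrist"; returns a dict with "img" (420x560x3 uint8, blue, green, red), "fx", "fy", "cx", "cy" (pixels), "dist" ([k1, k2, p1, p2, k3] as OpenCV has them; the pictures are not rectified), "R" (3x3) and "t" (3): a world point X has camera coordinates R X + t. Camera axes: x right, y down, z forward; pixel columns grow to the right and rows downward; lengths in m; the calibration is good to about 2 mm. A picture is of the moment at which its call begins. There is no depth.
- sign_off(): hands the job in, once; it reports no verdict.
The state is a dict: "t": time; "qpos": joint angles; "qd": joint speeds; "joint_torque": joint torques, N m; "eef_pos": TCP position; "ee_rot": TCP orientation; "force": force on the tool from outside, world axes, zero at the start; "ft_torque": the same for the moment, N m; "opening": finger opening in m.
Only numpy, scipy, OpenCV 4.12 (cv2) and the standard library are available. Lean on these libraries where they do the work, as an engineer would, in place of code of your own. Each camera call takes 0.05 s, during which the arm holds its last target. There are 200 camera calls.

## Working session

There is one attempt and no reset: what is moved stays moved. The work goes in short steps, Python scripts to look and compute and a shell command to move; the robot and the scene stay as the last step left them, time stands still between calls to the robot, and variables do not carry over. Pictures are saved under pics/ and viewed, about 8 in all and at most 12, crops included, and the job is handed in when it is done.

```bash
ls; mkdir -p pics
python3 - <<'E'
from rig import ctrl, viewer
import cv2,pickle
for n in ("scene","top"):
    f=viewer.grab_frame(n); cv2.imwrite(f"pics/{n}0.png",f["img"]); pickle.dump(f,open(f"{n}.pkl","wb"))
    print(n,f["fx"],f["dist"],f["R"],f["t"])
o=ctrl.get_obs(); print(o)
E
```

```text
pics
scene 493.27778136758246 [-0.12422676  0.          0.          0.          0.        ] [[ 0.7487902   0.66261487 -0.01596176]
 [ 0.41979508 -0.49275185 -0.76221238]
 [-0.51291844  0.56403649 -0.64713022]] [-0.39408049 -0.15992528  1.88748196]
top 453.53727567282345 [0.04580072 0.         0.         0.         0.        ] [[-0.0120381  -0.99977448 -0.01749472]
 [-0.98631124  0.01474985 -0.16423331]
 [ 0.16445431  0.01527819 -0.98626637]] [0.02107909 0.56769218 1.29743176]
{'t': 0.1, 'qpos': array([ 1.11939345e+00,  3.51189514e-01,  1.65235991e+00,  1.12423797e-05,
        1.13910139e+00, -8.45911131e-02]), 'qd': array([-0.00161377, -0.00044468, -0.00121192, -0.0001919 , -0.00196158,
        0.00104963]), 'joint_torque': array([ 3.79598578e-04, -4.98018229e+01, -2.85702002e+01,  7.00193248e-02,
        2.38904584e-02, -5.89802357e-05]), 'eef_pos': array([0.19708877, 0.51314946, 0.22615141]), 'ee_rot': array([-0.69488715,  0.69560676, -0.12906587,  0.12886077]), 'force': array([ 0.70544588, -0.15049482, -0.29292179]), 'ft_torque': array([-0.03503441,  0.05656883, -0.01539019]), 'opening': 0.09291844691041246}
```

View pics/top0.png

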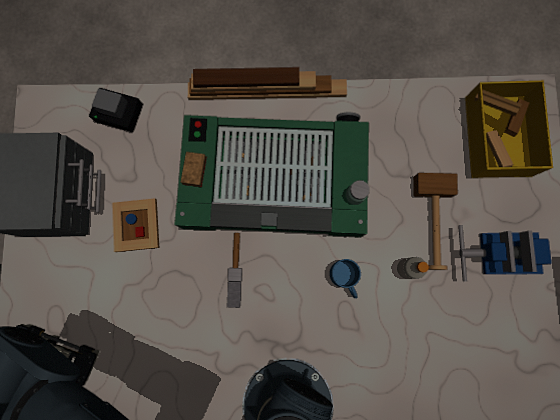

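View pics/scene0.png

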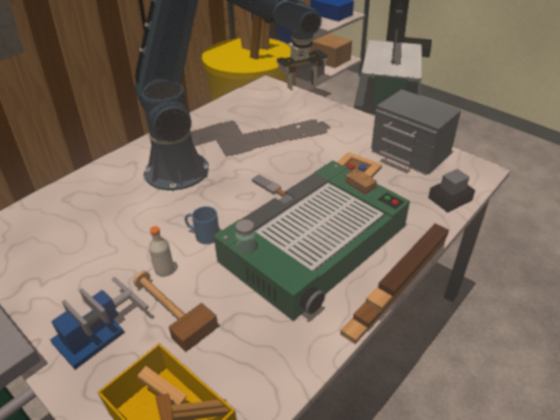

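The top view shows the sander spanning about (180,115)-(368,235). The dark strip runs from x≈211 to 333, with a lighter grey patch, probably the groove and tail, at (269,219). I'll enlarge that area.

Run:
```python
import cv2
i=cv2.imread("pics/top0.png")[190:245,170:380]
i=cv2.convertScaleAbs(i,alpha=1.8,beta=15)
i=cv2.resize(i,None,fx=3.8,fy=3.8,interpolation=cv2.INTER_CUBIC);cv2.imwrite("pics/c1.png",i)
```

```text
(no output)
```

View pics/c1.png

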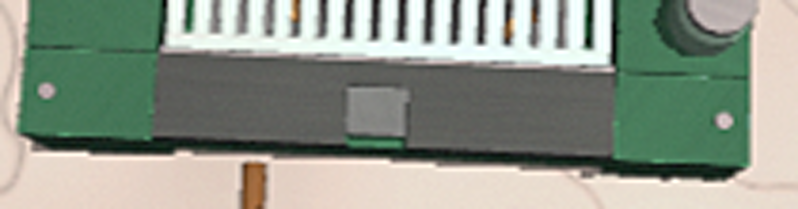

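```bash
cat > h.py <<'E'
import numpy as np,cv2
def ray(f,uv,z):
    K=np.array([[f["fx"],0,f["cx"]],[0,f["fy"],f["cy"]],[0,0,1]])
    p=cv2.undistortPoints(np.array(uv,float).reshape(-1,1,2),K,np.array(f["dist"],float))[:,0]
    d=np.c_[p,np.ones(len(p))]@f["R"]; c=-f["R"].T@f["t"]
    return c+d*((z-c[2])/d[:,2])[:,None]
def fit(S,W):
    s,w=S.mean(0),W.mean(0); a,b=S-s,W-w
    th=np.arctan2((a[:,0]*b[:,1]-a[:,1]*b[:,0]).sum(),(a*b).sum())
    R=np.array([[np.cos(th),-np.sin(th)],[np.sin(th),np.cos(th)]])
    return th,R,w-R@s
E
python3 - <<'E'
import pickle,numpy as np
from h import *
f=pickle.load(open("top.pkl","rb"))
c=np.array([[162,52],[153,138],[614,70],[614,158],[22,133],[745,168],[29,47],[748,76]])/3.8+[170,190]-0.37
S=np.array([[-100,170],[-163,170],[-100,-170],[-163,-170],[-166,270],[-166,-270],[-100,270],[-100,-270]])/1000
W=ray(f,c,.11)[:,:2]
th,R,t=fit(S,W);print(th,t);print(((W-t)@R-S)*1000)
g=np.array([[347,110],[407,110],[377,87],[377,137]])/3.8+[170,190]-0.37
print("groove z.11,.102",(ray(f,g,.11)[:,:2]-t)@R,(ray(f,g,.102)[:,:2]-t)@R)
print("SL,SR",R@[-.142,.17]+t,R@[-.142,-.17]+t)
from scipy.spatial.transform import Rotation as Q
from rig import ctrl
o=ctrl.get_obs();q=o["ee_rot"];print(Q.from_quat(q[[1,2,3,0]]).as_matrix())
E
```

```text
-0.05848657758426997 [0.65298232 0.028104  ]
[[ 0.20630209 -2.3090193 ]
 [-1.34950312 -0.23258931]
 [ 1.30828924  1.63017203]
 [-1.05418672 -0.15112881]
 [ 1.14208329 -3.2485722 ]
 [-1.05713614  4.26606876]
 [-0.33723575 -3.01580178]
 [ 1.14138711  3.0608706 ]]
groove z.11,.102 [[-0.13725025  0.02768155]
 [-0.13529619 -0.01666978]
 [-0.11910369  0.00636266]
 [-0.15633019  0.0044922 ]] [[-0.13619679  0.0281929 ]
 [-0.13423036 -0.0164393 ]
 [-0.11793531  0.006739  ]
 [-0.15539757  0.00485669]]
SL,SR [0.52116217 0.20611369] [ 0.50128807 -0.13330496]
[[ 9.33473807e-01 -4.70786529e-04  3.58645269e-01]
 [-3.58645565e-01 -9.47714006e-04  9.33473332e-01]
 [-9.95735243e-05 -9.99999440e-01 -1.05351170e-03]]
```

```bash
cat >> h.py <<'E'
from scipy.spatial.transform import Rotation as Q
TH=-0.0585; T=np.array([.65298,.0281]); RS=np.array([[np.cos(TH),-np.sin(TH)],[np.sin(TH),np.cos(TH)]])
def to(o,sx,sy,z):
    "shift (cm) in tool axes and turn (rotvec) to reach sander-frame x,y and TCP height z, jaws along sander x"
    M=Q.from_quat(o["ee_rot"][[1,2,3,0]]).as_matrix()
    w=np.r_[RS@[sx,sy]+T,z]
    c,s=np.cos(TH),np.sin(TH)
    zt=np.array([c,s,0]);yt=np.array([0,0,-1.]);G=np.c_[np.cross(yt,zt),yt,zt]
    return w,(M.T@(w-o["eef_pos"])*100).round(2),Q.from_matrix(M.T@G).as_rotvec().round(3)
E
python3 - <<'E'
from h import *
from rig import ctrl
print(to(ctrl.get_obs(),-.145,.2,.2))
E
```

```text
(array([0.51992137, 0.23623554, 0.2       ]), array([ 40.07,   2.63, -14.27]), array([1.000e-03, 1.262e+00, 1.000e-03]))
```

```bash
python3 -m creep '{"delta_rot":[[0,0.13,0],[0,0.26,0],[0,0.39,0],[0,0.52,0],[0,0.65,0],[0,0.78,0],[0,0.91,0],[0,1.04,0],[0,1.17,0],[0.001,1.262,0.001]],"translation":[[4,0.2,-1.4],[8,0.5,-2.8],[12,0.8,-4.3],[16,1,-5.7],[20,1.3,-7.1],[24,1.6,-8.5],[28,1.8,-10],[32,2.1,-11.4],[36,2.4,-12.8],[40,2.6,-14.3]],"fingers":[1,1,1,1,1,1,1,1,1,1]}' 20
python3 - <<'E'
from h import *
from rig import ctrl,viewer
import pickle
f=viewer.grab_frame("wrist");pickle.dump(f,open("w1.pkl","wb"));cv2.imwrite("pics/w1.png",f["img"])
print(to(ctrl.get_obs(),-.145,.2,.2))
E
```

```text
t: 1.1
eef_pos: [0.5203, 0.2351, 0.2002]
ee_rot: [0.484, -0.484, 0.516, -0.515]
force: [0.1, 1.2, -0.9]
opening: 0.0176
(array([0.51992137, 0.23623554, 0.2       ]), array([-0.45, -0.01, -0.45]), array([-0.001, -0.012, -0.   ]))
```

View pics/w1.png

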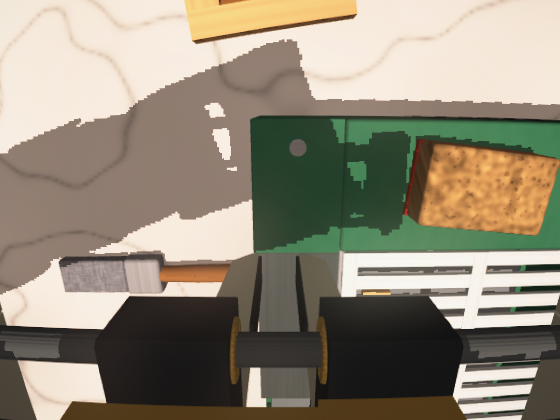

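The wrist view shows the left cap with corners near (251,117), (345,118), (340,252) and (253,252). The sanding block sits well behind it and the fingers are still closing. I'll check the fit against those corners.

Run:
```python
from h import *
import pickle
f=pickle.load(open("w1.pkl","rb"))
W=ray(f,[[251,117],[345,118],[340,252],[253,252]],.1105)[:,:2]
print((((W-T)@RS)*1000).round(1))
from rig import ctrl
print(to(ctrl.get_obs(),-.145,.2,.14))
```

```text
[[-164.1  273.8]
 [ -99.5  273. ]
 [ -98.5  173.7]
 [-165.1  174. ]]
(array([0.51992137, 0.23623554, 0.14      ]), array([-0.45,  5.99, -0.45]), array([-0.001, -0.012, -0.   ]))
```

```bash
sed -i 's/T=np.array(\[.65298,.0281\])/T=np.array([.6541,.0300])/' h.py
python3 -m creep '{"delta_rot":[[0,-0.012,0],[0,-0.012,0],[0,-0.012,0],[0,-0.012,0],[0,-0.012,0],[0,-0.012,0],[0,-0.012,0],[0,-0.012,0],[0,-0.012,0],[0,-0.012,0]],"translation":[[-0.2,1,-0.2],[-0.3,2.5,-0.3],[-0.3,4,-0.3],[-0.3,5.5,-0.3],[-0.3,6.5,-0.3],[-0.3,7,-0.3],[-0.3,7.3,-0.3],[-0.3,7.5,-0.3],[-0.3,7.5,-0.3],[-0.3,7.5,-0.3]],"fingers":[1,1,1,1,1,1,1,1,1,1]}' 20
python3 - <<'E'
from h import *
from rig import ctrl
o=ctrl.get_obs();M=Q.from_quat(o["ee_rot"][[1,2,3,0]]).as_matrix();print(M.round(4))
print(RS.T@(o["eef_pos"][:2]-T),to(o,-.145,.2,.12),o["opening"])
E
```

```text
t: 2.15
eef_pos: [0.5167, 0.2398, 0.126]
ee_rot: [0.489, -0.488, 0.512, -0.511]
force: [-0.2, -0.1, -0.7]
opening: 0.0005
[[-4.600e-02  9.000e-04  9.989e-01]
 [-9.989e-01  1.500e-03 -4.600e-02]
 [-1.600e-03 -1.000e+00  8.000e-04]]
[-0.14942361  0.2014097 ] (array([0.52104137, 0.23813554, 0.12      ]), array([0.15, 0.6 , 0.44]), array([-0.001,  0.012, -0.002])) 0.0005322538625528407
```

```bash
python3 -m creep '{"delta_rot":[[0,0.012,0],[0,0.012,0],[0,0.012,0],[0,0.012,0],[0,0.012,0],[0,0.012,0],[0,0.012,0],[0,0.012,0],[0,0.012,0],[0,0.012,0]],"translation":[[0,0.1,0.2],[0,0.3,0.4],[0,0.4,0.4],[0,0.5,0.4],[0,0.6,0.4],[0,0.65,0.4],[0,0.7,0.4],[0,0.75,0.4],[0,0.8,0.4],[0,0.8,0.4]],"fingers":[1,1,1,1,1,1,1,1,1,1]}'
```

```text
t: 3.15
eef_pos: [0.5205, 0.2396, 0.1188]
ee_rot: [0.486, -0.485, 0.514, -0.514]
force: [-4.9, -1.5, 13.2]
opening: 0.0003
```

```bash
python3 -m creep '{"delta_rot":[[0,0,0],[0,0,0],[0,0,0],[0,0,0],[0,0,0],[0,0,0],[0,0,0],[0,0,0],[0,0,0],[0,0,0]],"translation":[[0.3,0,0],[0.8,0,0],[1.3,0,0],[1.8,0,0],[2.3,0,0],[2.8,0,0],[3.3,0.01,0],[3.8,0.03,0],[4.3,0.04,0],[4.8,0.05,0]],"fingers":[1,1,1,1,1,1,1,1,1,1]}'
python3 - <<'E'
from h import *
from rig import ctrl
o=ctrl.get_obs();print(RS.T@(o["eef_pos"][:2]-T),to(o,-.145,.006,.1183))
E
```

```text
t: 4.15
eef_pos: [0.5187, 0.1925, 0.1182]
ee_rot: [0.487, -0.484, 0.514, -0.514]
force: [-0.1, 6.2, 8.3]
opening: 0.0006
[-0.14465689  0.15428781] (array([0.50969884, 0.0444674 , 0.1183    ]), array([14.83, -0.06, -0.04]), array([-0.003,  0.   , -0.004]))
```

```bash
python3 -m creep '{"delta_rot":[[0,0,0],[0,0,0],[0,0,0],[0,0,0],[0,0,0],[0,0,0],[0,0,0],[0,0,0],[0,0,0],[0,0,0]],"translation":[[0.5,0.01,0],[1,0.02,0],[1.5,0.02,0],[2,0.02,0],[2.5,0.02,0],[3,0.02,0],[3.5,0.02,0],[4,0.02,0],[4.5,0.02,0],[5,0.02,0]],"fingers":[1,1,1,1,1,1,1,1,1,1]}'
python3 - <<'E'
from h import *
from rig import ctrl
o=ctrl.get_obs();print(RS.T@(o["eef_pos"][:2]-T),to(o,-.145,.006,.1183))
E
```

```text
t: 5.15
eef_pos: [0.5161, 0.1427, 0.1182]
ee_rot: [-0.487, 0.483, -0.514, 0.514]
force: [0.8, 7.6, 9.9]
opening: 0.0004
[-0.14438294  0.10446756] (array([0.50969884, 0.0444674 , 0.1183    ]), array([ 9.85, -0.05, -0.06]), array([-0.004,  0.   , -0.004]))
```

```bash
python3 -m creep '{"delta_rot":[[0,0,0],[0,0,0],[0,0,0],[0,0,0],[0,0,0],[0,0,0],[0,0,0],[0,0,0],[0,0,0],[0,0,0]],"translation":[[0.5,0.01,0],[1,0.01,0],[1.5,0.01,0],[2,0.01,0],[2.5,0.01,0],[3,0.01,-0.02],[3.5,0.01,-0.04],[4,0.01,-0.06],[4.5,0.01,-0.06],[5,0.01,-0.06]],"fingers":[1,1,1,1,1,1,1,1,1,1]}'
python3 - <<'E'
from h import *
from rig import ctrl,viewer
o=ctrl.get_obs();print(RS.T@(o["eef_pos"][:2]-T),to(o,-.145,.006,.1183))
f=viewer.grab_frame("top");cv2.imwrite("pics/t2.png",cv2.resize(f["img"][150:270,170:370],None,fx=4,fy=4,interpolation=2))
E
```

```text
t: 6.15
eef_pos: [0.5128, 0.0929, 0.1182]
ee_rot: [-0.487, 0.483, -0.514, 0.515]
force: [-0.1, 10.3, 13.6]
opening: 0.0005
[-0.14476986  0.0545342 ] (array([0.50969884, 0.0444674 , 0.1183    ]), array([ 4.85, -0.02, -0.02]), array([-0.004,  0.   , -0.004]))
```

View pics/t2.png

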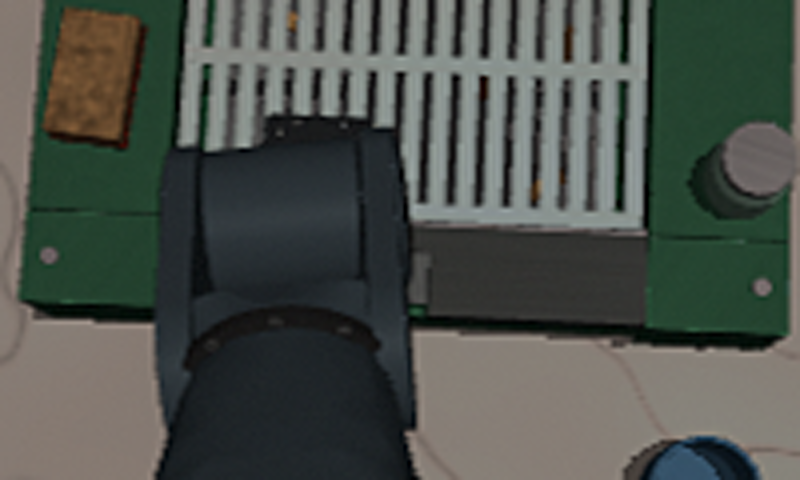

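The strip ahead is clear, and the groove shows just right of the wrist at (422,280). I'll slide the last stretch with the same slight downward bias.

```bash
python3 -m creep '{"delta_rot":[[0,0,0],[0,0,0],[0,0,0],[0,0,0],[0,0,0],[0,0,0],[0,0,0],[0,0,0],[0,0,0],[0,0,0]],"translation":[[0.5,0,0],[1,0,0],[1.5,0,0],[2,0,0],[2.5,0,0],[3,0,0],[3.5,0.02,0],[4,0.06,0],[4.4,0.1,0],[4.6,0.15,0]],"fingers":[1,1,1,1,1,1,1,1,1,1]}'
python3 - <<'E'
from h import *
from rig import ctrl,viewer
o=ctrl.get_obs();print(o["force"],RS.T@(o["eef_pos"][:2]-T),to(o,-.145,.006,.1183))
E
```

```text
t: 7.2
eef_pos: [0.5085, 0.0455, 0.1148]
ee_rot: [0.485, -0.485, 0.515, -0.514]
force: [-0.3, -0.5, 0.5]
opening: 0.0003
[-0.25631527 -0.47974372  0.5492734 ] [-0.14629041  0.00693604] (array([0.50969884, 0.0444674 , 0.1183    ]), array([ 0.09, -0.35,  0.13]), array([ 0.   ,  0.   , -0.001]))
```

It has dropped into the groove: no contact force, and z is 3.4 mm lower. Now I'll press.

```bash
python3 -m creep '{"delta_rot":[[0,0,0],[0,0,0],[0,0,0],[0,0,0],[0,0,0],[0,0,0],[0,0,0],[0,0,0],[0,0,0],[0,0,0]],"translation":[[0,0.2,0],[0,0.4,0],[0,0.5,0],[0,0.6,0],[0,0.7,0],[0,0.8,0],[0,0.9,0],[0,1,0],[0,1.1,0],[0,1.2,0]],"fingers":[1,1,1,1,1,1,1,1,1,1]}'
```

```text
t: 8.2
eef_pos: [0.5087, 0.046, 0.1034]
ee_rot: [0.486, -0.485, 0.514, -0.514]
force: [-2.1, -1.2, 6.7]
opening: 0.0006
```

```bash
python3 -m creep '{"delta_rot":[[0,0,0],[0,0,0],[0,0,0],[0,0,0],[0,0,0],[0,0,0],[0,0,0],[0,0,0],[0,0,0],[0,0,0]],"translation":[[0,0.1,0],[0,0.2,0],[0,0.3,0],[0,0.35,0],[0,0.4,0],[0,0.45,0],[0,0.5,0],[0,0.55,0],[0,0.6,0],[0,0.6,0]],"fingers":[1,1,1,1,1,1,1,1,1,1]}'
```

```text
t: 9.2
eef_pos: [0.5095, 0.046, 0.0977]
ee_rot: [-0.486, 0.484, -0.514, 0.515]
force: [0.3, -0.9, 6.4]
opening: 0.0009
```

```bash
python3 -m creep '{"delta_rot":[[0,0,0],[0,0,0],[0,0,0],[0,0,0],[0,0,0],[0,0,0],[0,0,0],[0,0,0],[0,0,0],[0,0,0]],"translation":[[0,0.03,0],[0,0.06,0],[0,0.09,0],[0,0.12,0],[0,0.15,0],[0,0.18,0],[0,0.2,0],[0,0.2,0],[0,0.2,0],[0,0.2,0]],"fingers":[1,1,1,1,1,1,1,1,1,1]}'
python3 - <<'E'
from h import *
from rig import ctrl,viewer
o=ctrl.get_obs();print(o["force"],RS.T@(o["eef_pos"][:2]-T),o["eef_pos"])
f=viewer.grab_frame("scene");cv2.imwrite("pics/s2.png",cv2.resize(f["img"][140:320,200:420],None,fx=3.3,fy=3.3,interpolation=2))
E
```

```text
t: 10.2
eef_pos: [0.5099, 0.046, 0.0959]
ee_rot: [-0.486, 0.484, -0.514, 0.515]
force: [1.2, 0.3, 7.5]
opening: 0.0004
[1.18265984 0.31936348 7.46549773] [-0.1449267  0.0074963] [0.5098595  0.04595685 0.09593329]
```

View pics/s2.png

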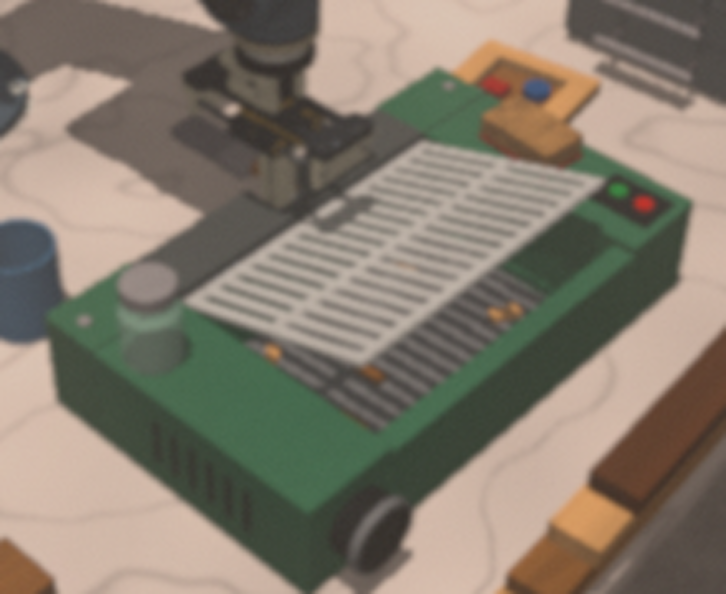

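The scene view shows the top tipped well up, with its free edge at about (360,355)-(600,180). The gripper is in the groove and clear of the top. Force hasn't risen, so the stop isn't reached yet and I'll keep pressing.

```bash
python3 -m creep '{"delta_rot":[[0,0,0],[0,0,0],[0,0,0],[0,0,0],[0,0,0],[0,0,0],[0,0,0],[0,0,0],[0,0,0],[0,0,0]],"translation":[[0,0.03,0],[0,0.06,0],[0,0.09,0],[0,0.12,0],[0,0.14,0],[0,0.16,0],[0,0.18,0],[0,0.2,0],[0,0.2,0],[0,0.2,0]],"fingers":[1,1,1,1,1,1,1,1,1,1]}'
```

```text
t: 11.25
eef_pos: [0.5103, 0.0459, 0.0941]
ee_rot: [-0.487, 0.484, -0.513, 0.515]
force: [2.9, -1.9, 9.0]
opening: 0.0003
```

```bash
python3 -m creep '{"delta_rot":[[0,0,0],[0,0,0],[0,0,0],[0,0,0],[0,0,0],[0,0,0],[0,0,0],[0,0,0],[0,0,0],[0,0,0]],"translation":[[0,0.02,0],[0,0.04,0],[0,0.06,0],[0,0.08,0],[0,0.1,0],[0,0.12,0],[0,0.14,0],[0,0.15,0],[0,0.15,0],[0,0.15,0]],"fingers":[1,1,1,1,1,1,1,1,1,1]}'
```

```text
t: 12.25
eef_pos: [0.5105, 0.0459, 0.0936]
ee_rot: [-0.487, 0.484, -0.513, 0.515]
force: [-1.9, -1.1, 21.1]
opening: -0.0
```

The force rose to 21 N for only 0.5 mm of travel, so that is the stop. I'll withdraw straight up.

```bash
python3 -m creep '{"delta_rot":[[0,0,0],[0,0,0],[0,0,0],[0,0,0],[0,0,0],[0,0,0],[0,0,0],[0,0,0],[0,0,0],[0,0,0]],"translation":[[0,-0.2,0],[0,-0.6,0],[0,-1.2,0],[0,-2,0],[0,-3,0],[0,-4.5,0],[0,-6.5,0],[0,-9,-1],[0,-11,-3],[0,-13,-5]],"fingers":[1,1,1,1,1,1,1,1,1,1]}' && python3 -m creep '{"delta_rot":[[0,0,0],[0,0,0],[0,0,0],[0,0,0],[0,0,0],[0,0,0],[0,0,0],[0,0,0],[0,0,0],[0,0,0]],"translation":[[0,-1,-2],[0,-2,-4],[0,-2,-6],[0,-2,-8],[0,-2,-9],[0,-2,-10],[0,-2,-10],[0,-2,-10],[0,-2,-10],[0,-2,-10]],"fingers":[1,1,1,1,1,1,1,1,1,1]}'
python3 - <<'E'
from h import *
from rig import ctrl,viewer
import pickle
f=viewer.grab_frame("scene");pickle.dump(f,open("s3.pkl","wb"));cv2.imwrite("pics/s3.png",cv2.resize(f["img"][140:320,200:420],None,fx=3.3,fy=3.3,interpolation=2))
# predicted rear panel corners for some tilts, in crop pixels
K=np.array([[f["fx"],0,f["cx"]],[0,f["fy"],f["cy"]],[0,0,1]])
for a in (0,.30,.33,.36):
    P=[]
    for y in (.166,-.166):
        xy=RS@[-.097+.222*np.cos(a),y]+T; P.append([*xy,.0995+.222*np.sin(a)])
    p=cv2.projectPoints(np.array(P),cv2.Rodrigues(f["R"])[0],np.array(f["t"],float),K,np.array(f["dist"],float))[0][:,0]
    print(a,((p-[200,140])*3.3).round(0).tolist())
E
```

```text
t: 13.25
eef_pos: [0.4581, 0.0487, 0.223]
ee_rot: [0.486, -0.485, 0.514, -0.514]
force: [0.2, -1.2, 0.3]
opening: 0.0002
t: 14.25
eef_pos: [0.3593, 0.0544, 0.2415]
ee_rot: [0.486, -0.485, 0.515, -0.514]
force: [-0.3, -0.3, -0.1]
opening: 0.0005
0 [[600.0, 241.0], [364.0, 429.0]]
0.3 [[600.0, 182.0], [357.0, 367.0]]
0.33 [[598.0, 176.0], [355.0, 360.0]]
0.36 [[597.0, 169.0], [353.0, 353.0]]
```

View pics/s3.png

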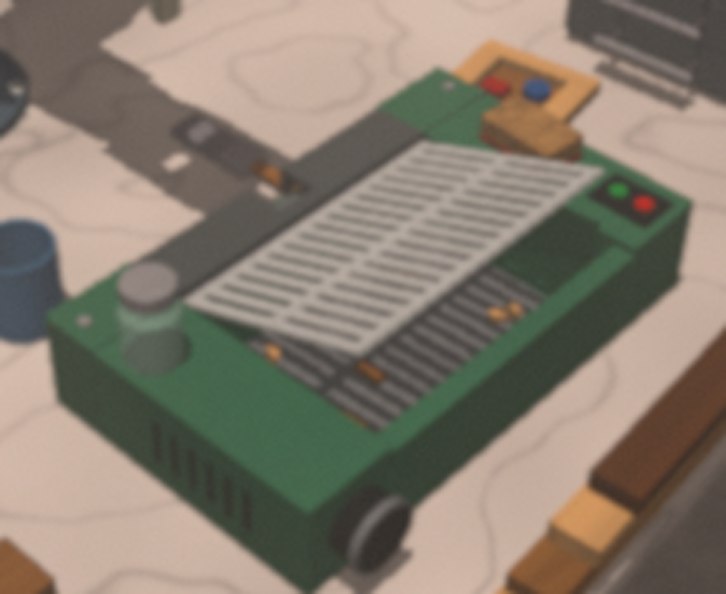

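The rear corners of the top are at (604,170) and (358,353). Their heights match the prediction for 0.36 rad (169 and 353), so it is fully up, and the hand is clear. Handing in.

```bash
python3 -c "
from rig import sign_off;print(sign_off())"
```

```text
the job is handed in; nothing more can be done
None
```

The slotted top is tipped fully up and the hand is clear of everything. I handed the job in at about 14.3 s of the 67 s allowed.

- **What I did:** With the fingers closed, I touched the left cap (13 N) and slid right along the strip. I had 8–14 N of contact at each check, until the fingertip dropped into the groove about 163 mm right of `strip_left`. I then pressed the tail down at 6–9 N until the force rose to 21 N with almost no further movement, which is the stop, and withdrew straight up.
- **Last checks:** In the final scene view, the top's rear corners are within 0–1 enlarged pixels of their predicted heights for 0.36 rad. The tool force is about zero, and the sanding block, jar, puzzle board and mug look undisturbed. The bottle and mallet were mostly out of that view, and the brush was in shadow.
- **What disagreed:**
    - The wrist and top cameras differed by about 3.5 mm sideways on where the table is; I split the difference, which was well within the groove's clearance.
    - The fingertip went about 24.6 mm below the strip's top before the stop, deeper than the roughly 19–20 mm I expected.
    - The final corner columns are also 5–7 enlarged pixels (about 2 camera pixels) off the prediction.

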